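# Tower of rinsed mounting cups, mouth-down

## Robot

A 6-joint arm with a two-finger parallel gripper is mounted at the origin on a cart in front of the work surface, level with it; the furniture and walls round the work are solid. World frame = base frame: x ahead of the robot, y to its left, z up, the work surface at z = 0. Lengths are in m, angles in rad, forces in N, time in s.
With the tool pointing down it reaches from about 0.325 to 0.85 m from the base axis. Payload 4.4 kg.
Tool frame: the origin (TCP) lies between the finger pads; the fingertips stand 25 mm ahead of it and the grasp point (between the pads) lies 6 mm ahead of it; z points along the fingers, y is the line along which they close (so a half turn about z gives the same grasp; the last joint's range is limited). The gripper opens to 94 mm and grips with 3 to 60 N. Pads are 16 mm wide; open, the fingers measure 119 mm over their backs; the gripper's body (75 mm by 177 mm) begins 78 mm behind the grasp point.
Start: joints at [1.01, 0.207, 1.542, -0, 1.393, -0.15], TCP at [0.229, 0.527, 0.23] pointing down, gripper open.
Joint ranges: [-2.73, 2.73], [-0.86, 2.22], [0.23, 2.46], [-1.11, 4.25], [0.08, 2.63], [-2.82, 2.82]. Speed limits (rad/s): [2.79, 2.79, 3.14, 3.14, 3.14, 3.14].

## Interface

Orientations are given as a rotation vector (axis times angle).
In Python, from cell import telemetry, optics, order gives the robot as it stands. The module is installed in compiled form; this text tells all that it offers.
- The arm moves only by the shell command python3 -m creep 'ROWS' [FORCE]. ROWS is JSON, a list of rows, each a list of 7 numbers: the turn, a rotation vector about the world's x, y, z in degrees, then the shift along the world's x, y, z in mm, then the opening in per cent of the stroke, from 0 (shut) to 100 (fully open). In form: [[wx, wy, wz, x, y, z, grip], ...]. A call has 1 to 20 rows; each row shifts and turns the commanded pose from where the row before left it; what a row does not reach is not made up. A row lasts 1/10 s, in which the tool goes at most 50 mm and 8.59 degrees, less where a joint would pass 70% of its speed; a pose out of reach is approached as far as the arm can. A call is refused whole if a number of a shift passes 50 or a number of a turn 8.59, either way. A call with a gripper value outside its range is refused whole. The fingers move at their own pace and stop on an object; FORCE is the grip in N (left out, the last holds). Time passes only in rows, so rows that do not move let the fingers close. It gives the time, the measured TCP pose, the force, the opening and the grip force at its end, in the units of the state.
- telemetry.sense(): the state, without advancing time (a new reading comes with each control period).
- optics.get_image(name): name is "scene" or "top" or "wrist"; returns (picture, depth): 420x560x3 uint8, blue, green, red; 420x560 float32, m along the optical axis (not along the pixel's ray), 0 where there is no reading.
- optics.calibration(name): a dict with "mtx" (3x3 intrinsics, pixels), "dist_coeffs" ([k1, k2, p1, p2, k3] as OpenCV has them; the pictures are not rectified), "xyz" and "orientation" of the camera in the world; the wrist camera has in their place "mount" (4x4, takes a point from camera to tool coordinates, whose origin is the TCP and whose axes are the flange's). Camera axes: x right, y down, z forward; pixel columns grow to the right and rows downward; lengths in m; the calibration is good to about 2 mm. A picture is of the moment at which its call begins: read the wrist's pose just before it. calibration takes no time and is no camera call.
- order.hand_in(): hands the job in; it is judged then, once.
The state is a dict: "time": time; "joints": joint angles; "dq": joint speeds; "tau": joint torques, N m; "tool_pos": TCP position; "ee_rot": TCP orientation; "contact_force": force on the tool from outside, world axes, zero at the start; "torque": the same for the moment, N m; "gripper_width": finger opening in m; "gripper_force": force on a finger pad.
Only numpy, scipy, OpenCV 4.12 (cv2) and the standard library are available. Lean on these libraries where they do the work, as an engineer would, in place of code of your own. Each camera call takes 0.05 s, during which the arm holds its last target. There are 200 camera calls.

## Task

Swing the drying rack's steel keeper bail up until its arms stand upright and leave it standing there. Then take the three rinsed cups off the sloping rack and stack them mouth-down in one straight tower in the middle of the round cork mat: the largest at the bottom, then the middle one, then the smallest, each rim resting centred on the foot ring of the cup beneath. Do not tip a cup over, and do not shift or knock over the dropper bottle and the resin puck beside the mat or the black loupe in front of the rack.

Things in the scene. Friction and masses are not known exactly. Their poses are not given: they have to be found in the camera images.
- rack: fixed drying rack, 312 mm along y (+y left). Board 90 x 300 mm faced with grippy rubber, sloping 28 degrees, rising away from the robot along +x. Origin on the desk, 56 mm under the middle of the board's upper face; that face's normal is (-0.469, 0, 0.883) in the rack's frame. The cups sit on it at y about -90, 0, +90 mm. Ledge 10 mm high 37 mm down the slope from the middle. Yaw within 0.2 rad.
- keeper (a joint): angle of the bail, rad: 0 = shut, arms level towards the robot, crossbar about 10 mm above the cups (starts at 0 to 0.15); pi/2 = arms upright; stop at 1.95. Friction hinge, stays where left; about 2 N at the grip moves it. A U of 7 mm steel rod: arms 65 mm long at the row's ends, crossbar along the whole row.
- keeper_hinge (a point): middle of the bail's hinge axis (which is parallel to the rack's y), at rack x = +29 mm, z = 97 mm. Nothing is there but the axis line.
- keeper_grip (a point): centre of the bail's grip: a black disc 24 mm in diameter and 14 mm thick along the hinge axis, on a stem at the middle of the bail, 95 mm from the hinge axis (30 mm beyond the crossbar) in the direction of the arms. Pinched across its 14 mm thickness it can turn between the fingers.
- cup_large: the largest of 3 like grey plastic cups, loose, 43 mm tall, 30-70 g: 62 mm across at the mouth's 4 mm bead, 60 mm along the straight side, wall 4 mm; on the closed end a foot ring 3 mm high, 58 mm outside, 44 mm inside. Origin: centre of the mouth, in the rim's plane; z runs to the closed end. Starts mouth-down on the sloping board, z square to it; which of the 3 places varies.
- cup_medium: the middle of 3 like grey plastic cups, loose, 43 mm tall, 30-70 g: 53 mm across at the mouth's 4 mm bead, 51 mm along the straight side, wall 4 mm; on the closed end a foot ring 3 mm high, 49 mm outside, 35 mm inside. Origin: centre of the mouth, in the rim's plane; z runs to the closed end. Starts mouth-down on the sloping board, z square to it; which of the 3 places varies.
- cup_small: the smallest of 3 like grey plastic cups, loose, 43 mm tall, 30-70 g: 44 mm across at the mouth's 4 mm bead, 42 mm along the straight side, wall 4 mm; on the closed end a foot ring 3 mm high, 40 mm outside, 26 mm inside. Origin: centre of the mouth, in the rim's plane; z runs to the closed end. Starts mouth-down on the sloping board, z square to it; which of the 3 places varies.
- cup_large_foot (a point): centre of the largest cup's foot ring, at its top: 43 mm from the mouth along the cup's z
- cup_medium_foot (a point): centre of the middle cup's foot ring, at its top: 43 mm from the mouth along the cup's z
- cork_mat: round cork mat, 92 mm in diameter, 5 mm thick, fixed to the desk; origin at the centre of its underside, z up. Left of it and of the rack a big fixed instrument case, up to about 0.55 m tall, fills the desk beyond world x = 0.47 m, y = +0.15 to +0.70 m: go round in front of it
- etch_bottle: dropper bottle (bystander), loose, upright, 34 mm in diameter, 102 mm tall, beside the cork mat on one side; origin at the centre of its underside
- resin_puck: cast resin puck (bystander), loose, 30 mm in diameter, 18 mm high, on the other side of the cork mat; origin at the centre of its underside
- loupe: black stand loupe (bystander), loose, upright, 42 mm in diameter, 37 mm high, in front of the rack's right end; origin at the centre of its underside
There are look-alikes about, which are no part of the job. Leave any green look-alike of the cup_large alone.

How it is judged:
By the outcome, as a careful person would: the job done as asked, in the order asked, and still so for the second after the job is handed in, with the robot touching nothing.
It also fails if it takes over 72 s, if anything falls off the work surface, if the arm or the gripper's body presses on something with over 40 N, if the wrist force passes 120 N, or if a joint passes its speed limit or range.

## Working session

There is one attempt and no reset: what is moved stays moved. The work goes in short steps, Python scripts to look and compute and a shell command to move; the robot and the scene stay as the last step left them, time stands still between calls to the robot, and variables do not carry over. Pictures are saved under pics/ and viewed, at most 10 in all, crops included, and the job is handed in when it is done.

```bash
mkdir -p pics; cat > h.py <<'E'
import numpy as np, cv2
from scipy.spatial.transform import Rotation as R
from cell import telemetry, optics, order
def cam(name, st=None):
    c=optics.calibration(name); K=np.array(c["mtx"]); D=np.array(c["dist_coeffs"])
    if name=="wrist":
        M=np.array(c["mount"]); T=np.eye(4); T[:3,:3]=R.from_rotvec(st["ee_rot"]).as_matrix(); T[:3,3]=st["tool_pos"]; M=T@M
        return K,D,M[:3,:3],M[:3,3]
    o=np.array(c["orientation"]); 
    Rm=o if o.shape==(3,3) else (R.from_rotvec(o).as_matrix() if o.size==3 else R.from_quat(o).as_matrix())
    return K,D,Rm,np.array(c["xyz"])
def rays(uv,C):
    K,D,Rm,p=C
    n=cv2.undistortPoints(np.array(uv,float).reshape(-1,1,2),K,D).reshape(-1,2)
    return np.c_[n,np.ones(len(n))]@Rm.T,p
def onplane(uv,C,z):
    d,p=rays(uv,C); return p+d*((z-p[2])/d[:,2])[:,None]
def withdepth(uv,C,dep):
    d,p=rays(uv,C); uv=np.array(uv).reshape(-1,2).astype(int); return p+d*dep[uv[:,1],uv[:,0]][:,None]
def proj(P,C):
    K,D,Rm,p=C; q=(np.array(P,float).reshape(-1,3)-p)@Rm
    return cv2.projectPoints(q,np.zeros(3),np.zeros(3),K,D)[0].reshape(-1,2)
def snap(name,tag):
    st=telemetry.sense(); im,d=optics.get_image(name); cv2.imwrite(f"pics/{tag}.png",im); np.save(f"pics/{tag}.npy",d); return im,d,cam(name,st)
E
python3 - <<'E'
from h import *
for n in("scene","top"):
    im,d,C=snap(n,n+"0"); print(n,optics.calibration(n)); print((d>0).mean())
print(optics.calibration("wrist")); print(telemetry.sense())
a=cv2.imread("pics/scene0.png");b=cv2.imread("pics/top0.png")
E
```

```text
scene {'mtx': array([[428.13718591,   0.        , 283.09012555],
       [  0.        , 428.13718591, 202.90638108],
       [  0.        ,   0.        ,   1.        ]]), 'dist_coeffs': array([0.0383461, 0.       , 0.       , 0.       , 0.       ]), 'xyz': array([0.07658563, 0.19096992, 0.80692705]), 'orientation': array([-1.34131104,  2.3178916 , -0.82168072])}
0.9962202380952381
top {'mtx': array([[495.96108858,   0.        , 280.99186106],
       [  0.        , 495.96108858, 212.81426853],
       [  0.        ,   0.        ,   1.        ]]), 'dist_coeffs': array([-0.04859579,  0.        ,  0.        ,  0.        ,  0.        ]), 'xyz': array([ 0.39756158, -0.08866261,  1.29243883]), 'orientation': array([-2.12716139,  2.1749828 , -0.16891217])}
0.995922619047619
{'mtx': array([[347.60400638,   0.        , 275.86448971],
       [  0.        , 347.60400638, 213.19129205],
       [  0.        ,   0.        ,   1.        ]]), 'dist_coeffs': array([-0.05772445,  0.        ,  0.        ,  0.        ,  0.        ]), 'mount': array([[ 1.34925625e-04, -9.70106807e-01, -2.42678316e-01,
      
[... 253 characters left out ...]
     1.00000000e+00]])}
{'time': 0.1, 'joints': array([ 1.01048640e+00,  2.07342941e-01,  1.54280535e+00, -3.52047873e-05,
        1.39351053e+00, -1.50533747e-01]), 'dq': array([-0.00126821, -0.00229989, -0.00241418,  0.0005651 , -0.00065148,
       -0.00155223]), 'tau': array([-5.27890734e-04, -3.71864176e+01, -2.82293737e+01,  6.99772546e-02,
        3.11262358e-02, -7.16230625e-05]), 'tool_pos': array([0.22875275, 0.52679263, 0.22940497]), 'ee_rot': array([-6.39031293e-01, -3.07521072e+00,  3.06095975e-03]), 'contact_force': array([-0.2543887 ,  0.70834512,  0.08420883]), 'torque': array([ 0.00899633,  0.02048567, -0.00097582]), 'gripper_force': 0.0, 'gripper_width': 0.09429164450000406}
```

View pics/scene0.png

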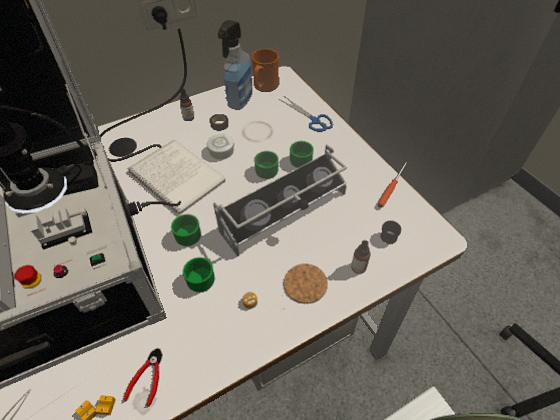

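View pics/top0.png

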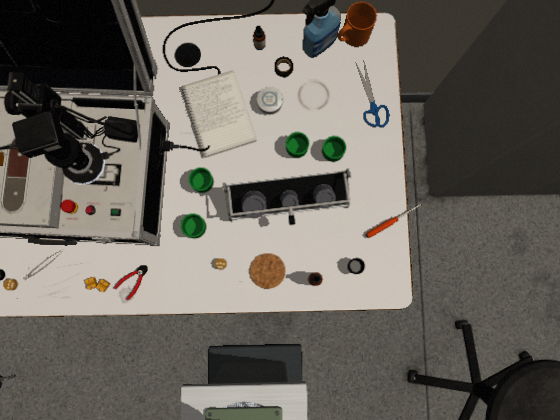

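The scene view shows the mat at (305,283), bottle at (361,257), loupe at (391,232), puck at (250,300) and the rack at about (285,200), with green look-alike cups around it. In the top view the three grey cups are at about (255,202), (290,199) and (323,194), with the bail grip at (292,219). Next I'll measure these and enlarge the cups.

```bash
python3 - <<'E'
from h import *
st=telemetry.sense(); C=cam("top",st);S=cam("scene",st)
a=cv2.imread("pics/top0.png");b=cv2.imread("pics/scene0.png")
A=cv2.resize(a[160:300,200:375],None,fx=4,fy=4,interpolation=cv2.INTER_CUBIC)[:, :700]
cv2.imwrite("pics/crop0.png",A[:560])
B=cv2.resize(b[140:260,200:360],None,fx=5,fy=5,interpolation=cv2.INTER_CUBIC)
cv2.imwrite("pics/crop1.png",B)
print("mat top",onplane([[267,270]],C,.005),onplane([[305,283]],S,.005))
print("bottle base/puck/loupe",onplane([[315,279]],C,.10),onplane([[219,264]],C,.018),onplane([[356,266]],C,.037))
D=np.load("pics/top0.npy")
for uv in([255,198],[290,198],[323,194],[267,270],[292,220],[219,264],[356,266],[316,279]): print(uv,withdepth([uv],C,D))
# mat mask
h=cv2.cvtColor(a,cv2.COLOR_BGR2HSV); m=cv2.inRange(h,(5,80,60),(25,255,255)); m[:,:240]=0;m[:, 300:]=0;m[:240]=0
mm=cv2.moments(m,True);print("mat c",mm['m10']/mm['m00'],mm['m01']/mm['m00'],mm['m00'])
E
```

```text
mat top [[ 0.43747326 -0.06603745  0.005     ]] [[ 0.43391591 -0.06355372  0.005     ]]
bottle base/puck/loupe [[ 0.41052502 -0.18184074  0.1       ]] [[0.45501938 0.0562238  0.018     ]] [[ 0.44129266 -0.2915263   0.037     ]]
[255, 198] [[ 0.60948185 -0.04182884  0.1019538 ]]
[290, 198] [[ 0.60918092 -0.1273604   0.09338656]]
[323, 194] [[ 0.61694031 -0.20853189  0.09621188]]
[267, 270] [[ 0.43745441 -0.06604813  0.00560804]]
[292, 220] [[ 0.5523438  -0.13023225  0.11080094]]
[219, 264] [[0.45513485 0.05651499 0.01543863]]
[356, 266] [[ 0.44266659 -0.29789982 -0.00244307]]
[316, 279] [[ 0.41049319 -0.18441464  0.09770333]]
mat c 267.1455260570305 271.8613569321534 1017.0
```

View pics/crop0.png

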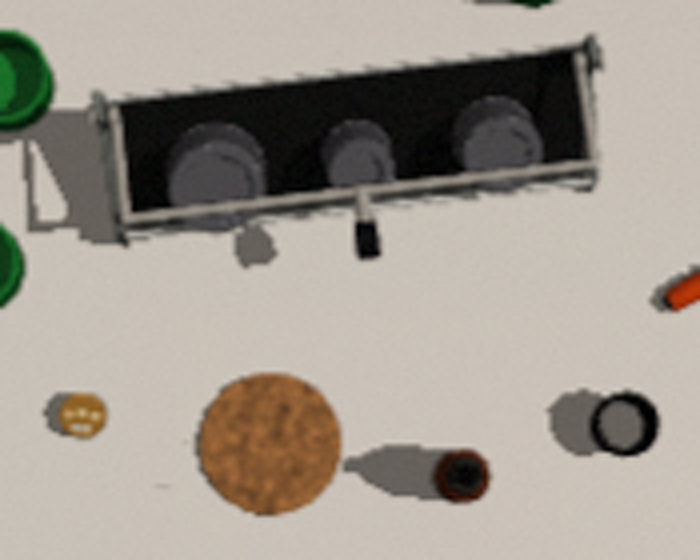

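View pics/crop1.png

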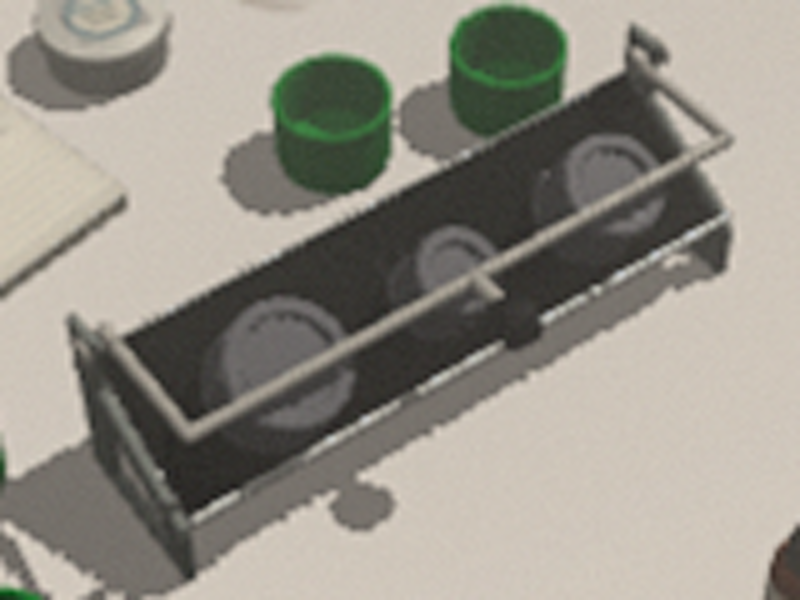

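The three grey cups on the rack fit the description: left (255,202) is the largest, right (323,194) the middle one and the centre one (290,199) the smallest. The green cups are the look-alikes. I'll triangulate the bail and cups from the two views.

```bash
python3 - <<'E'
from h import *
C=cam("top");S=cam("scene")
def tri(t,s):
    d1,p1=rays([t],C);d2,p2=rays([s],S);d1=d1[0];d2=d2[0]
    x=np.linalg.lstsq(np.c_[d1,-d2],p2-p1,rcond=None)[0]; a=p1+d1*x[0];b=p2+d2*x[1]
    return (a+b)/2*1e3, np.linalg.norm(a-b)*1e3
np.set_printoptions(precision=1,suppress=True)
T=lambda u,v:(200+u/4,160+v/4)
Sx=lambda u,v:(200+u/5,140+v/5)
pts={"barL":(T(128,218),Sx(190,432)),"barR":(T(592,165),Sx(732,140)),"hinL":(T(118,105),Sx(110,330)),"hinR":(T(580,55),Sx(640,60)),"grip":(T(368,240),Sx(522,325)),
"L":(T(216,183),Sx(286,365)),"Sm":(T(359,163),Sx(460,268)),"M":(T(500,147),Sx(615,185))}
P={}
for k,(t,s) in pts.items(): P[k],e=tri(t,s); print(k,P[k],e)
for a,b in(("barL","barR"),("hinL","hinR"),("L","M")):
    d=P[b]-P[a]; print(a,"yaw",np.degrees(np.arctan2(d[0],-d[1])),np.linalg.norm(d))
h=(P["hinL"]+P["hinR"])/2; print("hinge",h,"bail",P["grip"]-h)
E
```

```text
barL [571.3  15.7  96.7] 1.638372778709154
barR [ 596.7 -269.9   97.2] 2.125915763283472
hinL [642.2  20.9  90.2] 0.4467047489044442
hinR [ 667.1 -266.7   90.4] 2.634742198020628
grip [ 554.  -131.5   94.2] 1.6253510221052507
L [593.6 -38.4  81.8] 0.28985334957202796
Sm [ 602.8 -128.4   84.2] 3.78897787429287
M [ 611.2 -216.    82.8] 3.616460464680011
barL yaw 5.091951423856146 286.73424260657265
hinL yaw 4.946047112801517 288.68485177806906
L yaw 5.6639087149724725 178.46671544652833
hinge [ 654.7 -122.9   90.3] bail [-100.7   -8.6    3.8]
```

```bash
python3 -m creep '[[0,0,2,10,-45,0,60],[0,0,2,10,-45,0,60],[0,0,2,10,-45,0,60],[0,0,2,10,-45,0,60],[0,0,2,10,-45,0,60],[0,0,2,10,-45,0,60],[0,0,2,10,-45,0,60],[0,0,2,10,-45,0,60],[0,0,2,10,-45,0,60],[0,0,2,10,-45,0,60],[0,0,2,29,-35,0,60],[0,0,2,29,-35,0,60],[0,0,2,29,-35,0,60],[0,0,2,29,-35,0,60],[0,0,0.5,29,-35,0,60],[0,0,0,29,-35,0,60],[0,0,0,0,0,0,60]]'
cat > tgt.py <<'E'
from h import *
# remaining turn (world rotvec deg) & pose; args: yaw deg of rack, tilt deg of tool
def want(yaw,tilt=0):
    z=R.from_euler('z',yaw,degrees=True)
    base=np.array([[-1,0,0],[0,1,0],[0,0,-1.]]).T   # x=-x,y=+y,z=-z
    return z*R.from_euler('y',-tilt,degrees=True)*R.from_matrix(base)
def delta(yaw,tilt,st): return np.degrees((want(yaw,tilt)*R.from_rotvec(st["ee_rot"]).inv()).as_rotvec())
E
python3 - <<'E'
from tgt import *
st=telemetry.sense();np.set_printoptions(precision=2,suppress=True)
print(delta(5,0,st),st["joints"])
im,d,W=snap("wrist","w1")
print(proj([[.651,-.123,.097],[.555,-.131,.1]],W))
E
```

```text
time: 1.8
tool_pos: [0.5052, -0.1366, 0.2292]
ee_rot: [0.131, -3.138, 0.001]
contact_force: [-0.6, 0.3, -0.6]
gripper_width: 0.0561
gripper_force: 0.0
[ 0.06 -0.02  0.21] [-0.43  0.1   1.67 -0.    1.38 -2.08]
[[277.29 359.59]
 [277.49 267.65]]
```

View pics/w1.png

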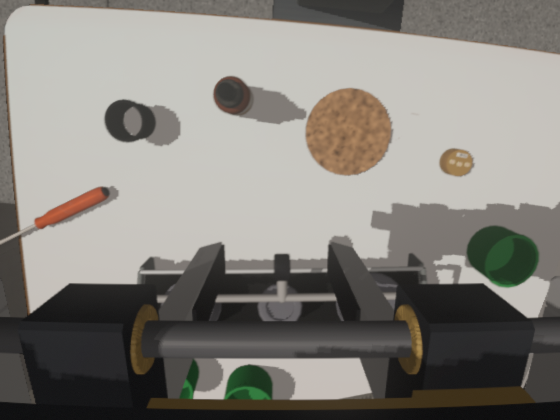

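The wrist view shows the grip disc at (282,265) between the open fingers, the crossbar along row 298, and the mat at (348,131).

```bash
python3 - <<'E'
from tgt import *
im=cv2.imread("pics/w1.png");d=np.load("pics/w1.npy");st=telemetry.sense();W=cam("wrist",st)
np.set_printoptions(precision=4,suppress=True)
m=(im.max(2)<45).astype(np.uint8); m[:, :255]=0;m[:,310:]=0;m[:252]=0;m[283:]=0
n,l,s,c=cv2.connectedComponentsWithStats(m);print(s,c)
for z in(.095,.1,.11):print(z,onplane([[282,265],[282,257]],W,z))
for v in(257,265,272):print(withdepth([[282,v]],W,d))
h=cv2.cvtColor(im,cv2.COLOR_BGR2HSV); m=cv2.inRange(h,(5,80,40),(25,255,255)); m[:,:290]=0;m[:,420:]=0;m[220:]=0
cs=max(cv2.findContours(m,0,2)[0],key=cv2.contourArea);e=cv2.fitEllipse(cs);print("mat",e,onplane([e[0]],W,.005))
h=cv2.cvtColor(cv2.imread("pics/top0.png"),cv2.COLOR_BGR2HSV); m=cv2.inRange(h,(5,80,40),(25,255,255)); m[:,:240]=0;m[:,298:]=0;m[:240]=0
cs=max(cv2.findContours(m,0,2)[0],key=cv2.contourArea);e=cv2.fitEllipse(cs);print("mat",e,onplane([e[0]],cam("top"),.005))
h=cv2.cvtColor(cv2.imread("pics/scene0.png"),cv2.COLOR_BGR2HSV); m=cv2.inRange(h,(5,80,40),(25,255,255)); m[:,:275]=0;m[:,335:]=0;m[:250]=0;m[310:]=0
cs=max(cv2.findContours(m,0,2)[0],key=cv2.contourArea);e=cv2.fitEllipse(cs);print("mat",e,onplane([e[0]],cam("scene"),.005))
E
```

```text
[[     0      0    560    420 234913]
 [   288    274     22      9    167]
 [   255    277     22      6    119]
 [   283    278      1      1      1]] [[279.4932 209.4151]
 [299.5329 278.5269]
 [264.7563 279.605 ]
 [283.     278.    ]]
0.095 [[ 0.5522 -0.1244  0.095 ]
 [ 0.5447 -0.125   0.095 ]]
0.1 [[ 0.5502 -0.1246  0.1   ]
 [ 0.5428 -0.1253  0.1   ]]
0.11 [[ 0.5461 -0.1252  0.11  ]
 [ 0.5389 -0.1258  0.11  ]]
[[ 0.5415 -0.1255  0.1033]]
[[ 0.5458 -0.1252  0.1107]]
[[ 0.5518 -0.1247  0.1114]]
mat ((347.9554443359375, 131.28244018554688), (82.44873046875, 85.5864486694336), 26.198047637939453) [[ 0.4317 -0.063   0.005 ]]
mat ((267.09149169921875, 270.5616455078125), (34.499332427978516, 34.67745590209961), 74.7862319946289) [[ 0.436  -0.0662  0.005 ]]
mat ((305.2715759277344, 283.05499267578125), (38.071659088134766, 42.6607666015625), 97.20208740234375) [[ 0.4335 -0.064   0.005 ]]
```

```bash
python3 -m creep '[[0,0,0,24,5,-10,40],[0,0,0,23,4,-23,40],[0,0,0,0,0,-30,40],[0,0,0,0,0,-30,40],[0,0,0,0,0,-20,40],[0,0,0,0,0,-10,40],[0,0,0,0,0,0,40],[0,0,0,0,0,0,0],[0,0,0,0,0,0,0],[0,0,0,0,0,0,0],[0,0,0,0,0,0,0],[0,0,0,0,0,0,0]]' 12
python3 - <<'E'
from tgt import *
im,d,W=snap("wrist","w2")
cv2.imwrite("pics/w2c.png",cv2.resize(im[200:400,140:420],None,fx=2.5,fy=2.5))
E
```

```text
time: 3.05
tool_pos: [0.5516, -0.1282, 0.1095]
ee_rot: [-0.138, 3.135, -0.014]
contact_force: [0.6, -10.1, -0.0]
gripper_width: 0.0139
gripper_force: 12.0
```

View pics/w2c.png

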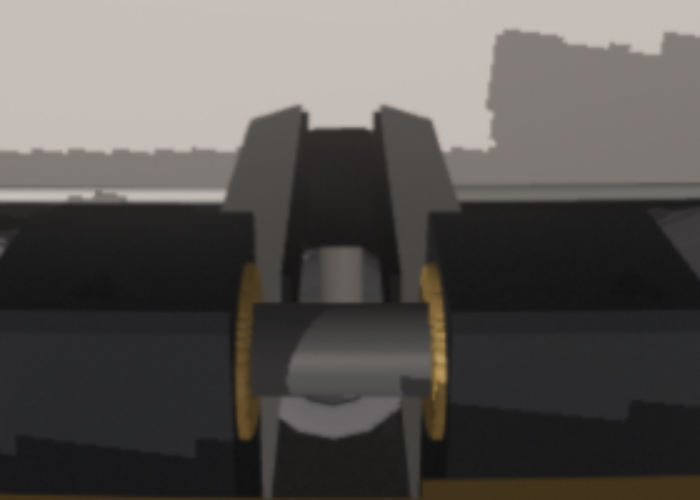

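Disc pinched, 13.9 mm wide; the -10 N in y says I should shift about 2 mm to -y. Now swing it up on the arc.

```bash
python3 -m creep '[[0,0,0,0,-2.5,0,0],[0,0,0,1.4,0.1,11.9,0],[0,0,0,2.9,0.3,11.7,0],[0,0,0,4.3,0.4,11.2,0],[0,0,0,5.7,0.5,10.6,0],[0,0,0,7,0.6,9.8,0],[0,0,0,8.2,0.7,8.8,0],[0,0,0,9.2,0.8,7.7,0]]'
python3 - <<'E'
from tgt import *
print(delta(5,0,telemetry.sense()))
E
```

```text
time: 3.9
tool_pos: [0.5881, -0.1248, 0.1801]
ee_rot: [0.137, -3.137, 0.006]
contact_force: [-1.1, -5.8, -2.7]
gripper_width: 0.0138
gripper_force: 12.0
[ 0.22383069 -0.10951549 -0.00311986]
```

```bash
python3 -m creep '[[0,0,0,10.1,-0.6,6.5,0],[0,0,0,10.8,0.4,5.1,0],[0,0,0,11.4,1,3.7,0],[0,0,0,11.8,1,2.3,0],[0,0,0,12,1,0.8,0],[0,0,0,0,0,0,0],[0,0,0,0,0,0,0]]'
python3 - <<'E'
from h import *
C=cam("top");np.set_printoptions(precision=4,suppress=True)
im,d,C=snap("scene","s2"); 
cv2.imwrite("pics/s2c.png",cv2.resize(im[90:260,180:380],None,fx=3.5,fy=3.5))
E
```

```text
time: 4.6
tool_pos: [0.6459, -0.1193, 0.1993]
ee_rot: [-0.138, 3.135, 0.001]
contact_force: [0.6, 2.4, 5.6]
gripper_width: 0.0136
gripper_force: 12.0
```

View pics/s2c.png

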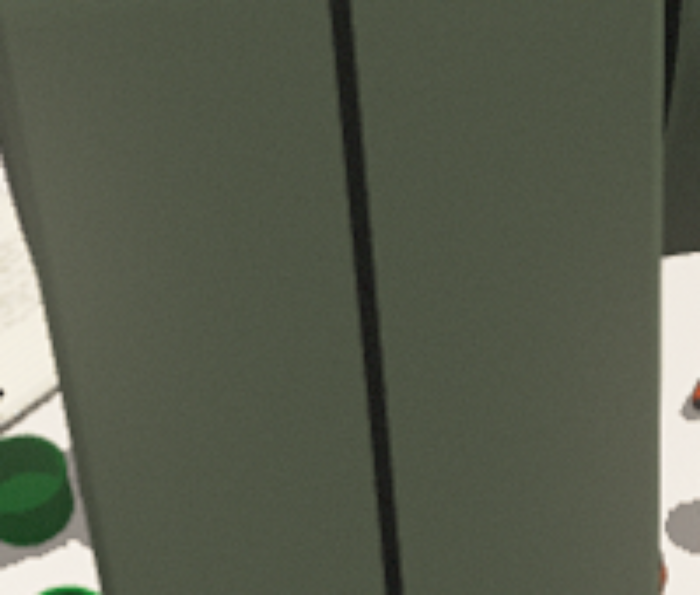

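```bash
python3 -m creep '[[0,0,0,0,0,0,40],[0,0,0,0,0,0,40],[0,0,0,0,0,0,40],[0,0,0,0,0,25,40],[0,0,0,0,0,35,60],[0,0,0,-40,20,0,80],[0.6,-7,0,-40,20,0,100],[0.6,-7,0,-40,20,0,100],[0.6,-7,0,-20,18,0,100],[0.6,-7,0,0,0,0,100],[0,0,0,0,0,0,100]]'
python3 - <<'E'
from tgt import *
np.set_printoptions(precision=4,suppress=True)
print(delta(5,28,telemetry.sense()))
ims=[snap(n,n+"3") for n in("wrist","top","scene")]
W=ims[0][0]; s=ims[2][0][110:250,200:360];s=cv2.resize(s,(480,420)); 
cv2.imwrite("pics/m3.png",np.hstack([cv2.resize(W,(480,360)),cv2.resize(ims[2][0][110:260,180:380],(480,360))])[:, :] if 0 else cv2.resize(np.hstack([W,s]),(800,323)))
E
```

```text
time: 5.75
tool_pos: [0.4998, -0.0405, 0.2534]
ee_rot: [-0.114, 2.655, 0.031]
contact_force: [0.1, -0.2, -0.2]
gripper_width: 0.0901
gripper_force: 0.0
[-0.0802 -0.2284  0.0615]
```

View pics/m3.png

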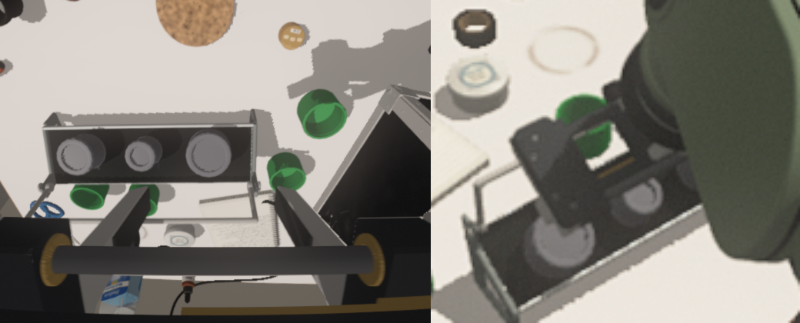

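The combined picture shows the wrist view on the left and a scene crop on the right. The bail stands upright, and in wrist pixels the cups are at about (101,201) medium, (185,199) small and (270,199) large. I'll measure the cups and the bail angle.

```bash
cat > cups.py <<'E'
from tgt import *
psi=np.radians(5); rx=np.array([np.cos(psi),np.sin(psi),0]); ry=np.array([-rx[1],rx[0],0]); n=-.469*rx+np.array([0,0,.883]); up=np.cross(ry,n)
O=np.array([.622,-.1255,0])
def frame(P): P=np.atleast_2d(P)-O; return np.c_[P@rx,P@ry,P[:,2]]
def points(tag,W):
    d=np.load(f"pics/{tag}.npy"); v,u=np.mgrid[0:420,0:560]; uv=np.c_[u.ravel(),v.ravel()]
    dr,p=rays(uv.astype(float),W); P=p+dr*d.ravel()[:,None]; return uv,P,d.ravel()
E
python3 - <<'E'
from cups import *
np.set_printoptions(precision=4,suppress=True)
st=telemetry.sense();W=cam("wrist",st);uv,P,d=points("wrist3",W)
F=frame(P)
b=np.array([0,0,.056]); nh=np.array([-.469,0,.883])
h=(F-b)@nh
inr=(abs(F[:,1])<.14)&(abs(F[:,0])<.045)
print("board h med",np.median(h[inr&(abs(h)<.015)]))
for nm,u0,r in(("M",101,.0245),("S",185,.020),("L",270,.029)):
    s=inr&(h>.025)&(h<.055)&(abs(uv[:,0]-u0)<48)&(abs(uv[:,1]-200)<55)
    ht=np.median(h[s]); top=s&(h>ht-.012); Q=P[top]
    m=np.zeros((420,560),np.uint8); m[uv[top,1],uv[top,0]]=255
    c=max(cv2.findContours(m,0,1)[0],key=cv2.contourArea); (cx,cy),a,ang=cv2.fitEllipse(cv2.convexHull(c))
    dr,p=rays([[cx,cy]],W); pl=O+b+0; A=O+np.array([0,0,.056])+n*.043
    X=p+dr[0]*(((A-p)@n)/(dr[0]@n))
    print(nm,"h",np.percentile(h[top],[50,95]),"ell",cx,cy,a,"foot on plane",X,frame(X),"depth centroid",(Q.min(0)+Q.max(0))/2)
for nm,q in(("armtopR",(49,277)),("armtopL",(333,283))):
    # bail rods by depth near z .14-.17
    k=(abs(uv[:,0]-q[0])<12)&(abs(uv[:,1]-q[1])<12)&(P[:,2]>.11)&(P[:,2]<.2); print(nm,k.sum(),frame(P[k].mean(0)) if k.any() else "")
k=(P[:,2]>.12)&(P[:,2]<.19)&(abs(F[:,0]-.03)<.06)&(abs(F[:,1])<.16)&(uv[:,1]>240)&(uv[:,1]<300)&(d>.2)
f=F[k];print(k.sum()); 
for lo in np.arange(.1,.18,.01):
    q=f[(f[:,2]>=lo)&(f[:,2]<lo+.01)]; print(lo,len(q),np.median(q,0) if len(q) else"")
E
```

```text
board h med 0.003051818096239913
M h [0.0433 0.0465] ell 100.24676513671875 201.7657470703125 (49.541378021240234, 53.34946823120117) foot on plane [ 0.6125 -0.2132  0.0956] [[-0.0171 -0.0865  0.0956]] depth centroid [ 0.6301 -0.226   0.0996]
S h [0.0443 0.0468] ell 183.9510498046875 201.065185546875 (41.666751861572266, 42.847557067871094) foot on plane [ 0.6044 -0.1272  0.0953] [[-0.0177 -0.0002  0.0953]] depth centroid [ 0.6055 -0.1277  0.0922]
L h [0.0437 0.0468] ell 270.94915771484375 199.90736389160156 (58.97325134277344, 59.08470916748047) foot on plane [ 0.5957 -0.0401  0.0947] [[-0.0188  0.0873  0.0947]] depth centroid [ 0.5966 -0.0401  0.0922]
armtopR 123 [[ 0.0286 -0.1407  0.151 ]]
armtopL 172 [[0.0226 0.1425 0.1635]]
1853
0.1 0 
0.11 0 
0.12 106 [ 0.0299 -0.1392  0.1251]
0.13 104 [ 0.0282 -0.1394  0.1349]
0.13999999999999999 117 [ 0.0274 -0.1389  0.1451]
0.14999999999999997 121 [ 0.0261 -0.1393  0.1553]
0.15999999999999998 1129 [0.023  0.0657 0.1681]
0.16999999999999998 275 [0.025  0.0229 0.1704]
```

```bash
python3 - <<'E'
from cups import *
np.set_printoptions(precision=4,suppress=True)
W=cam("wrist",telemetry.sense());uv,P,d=points("wrist3",W);F=frame(P)
for sg in(-1,1):
    for off in (0,):
        k=(abs(F[:,1]-sg*.141)<.012)&(F[:,2]>.108)&(F[:,2]<.158)&(abs(F[:,0]-.028)<.02)&(d>.2)
        q=F[k]; A=np.c_[q[:,2]-.097,np.ones(len(q))]; 
        for _ in range(4):
            s=np.linalg.lstsq(A,q[:,0],rcond=None)[0]; r=abs(A@s-q[:,0]); w=r<.004; A=A[w];q=q[w]
        print(sg,len(q),"slope deg",np.degrees(np.arctan(s[0])),"x at hinge",s[1])
# image-line way, top camera & wrist enlarged picture
im=cv2.imread("pics/wrist3.png"); a=cv2.resize(im[210:310,20:120],None,fx=4,fy=4,interpolation=2); b=cv2.resize(im[210:310,290:390],None,fx=4,fy=4,interpolation=2)
cv2.imwrite("pics/arms.png",np.hstack([a,b]))
E
```

```text
-1 306 slope deg -7.425113326803828 x at hinge 0.03516899016351977
1 246 slope deg -7.705624966080435 x at hinge 0.03159550368710874
```

View pics/arms.png

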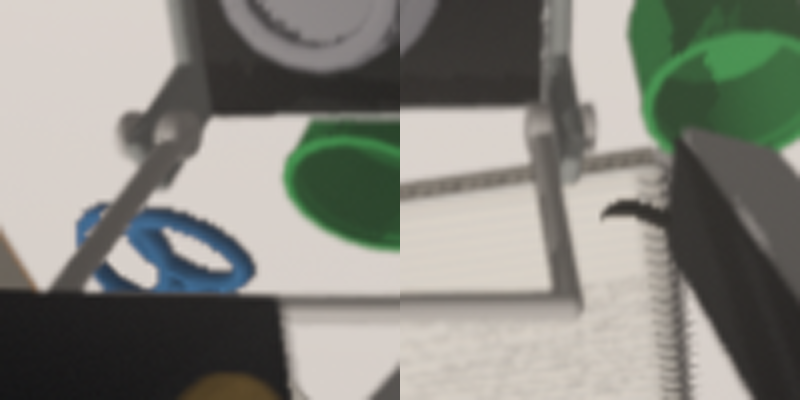

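```bash
python3 - <<'E'
from cups import *
np.set_printoptions(precision=4,suppress=True)
W=cam("wrist",telemetry.sense())
res=[]
for sg,a,b in((-1,(64.5,242.5),(35.5,283)),(1,(325,242),(332.5,285.5))):
    dr,p=rays([a,b],W)
    # hinge point: at z=.097 ; tip: same rack y as the hinge point
    H=p+dr[0]*(.097-p[2])/dr[0][2]; T=p+dr[1]*(((H-p)@ry)/(dr[1]@ry)); print(sg,frame(H),frame(T),"lean",np.degrees(np.arctan2(*( (T-H)@rx,(T-H)[2]))),np.linalg.norm(T-H))
    # end at length 65 in plane perpendicular
E
```

```text
-1 [[ 0.0425 -0.1489  0.097 ]] [[ 0.0363 -0.1489  0.1585]] lean -5.791786259934796 0.061796054805919085
1 [[0.0401 0.1468 0.097 ]] [[0.0325 0.1468 0.1613]] lean -6.789418592751395 0.06474331570583725
```

Depth and image lines both say the bail stops about 6.5° short of upright, so I'll re-pinch and push it about 11 mm further.

```bash
python3 -m creep '[[-0.6,7,0,30,-18,5,60],[-0.6,7,0,40,-20,5,40],[-0.6,7,0,40,-20,0,40],[-0.6,7,0,36,-21,0,40],[0,0,0,0,0,-20,40],[0,0,0,0,0,-25,40],[0,0,0,0,0,-15,40],[0,0,0,0,0,0,0],[0,0,0,0,0,0,0],[0,0,0,0,0,0,0],[0,0,0,0,0,0,0]]'
```

```text
time: 7.0
tool_pos: [0.6516, -0.1189, 0.2099]
ee_rot: [-0.138, 3.135, 0.005]
contact_force: [0.8, 5.6, -0.3]
gripper_width: 0.0133
gripper_force: 12.0
```

```bash
python3 -m creep '[[0,0,0,4,0.3,0,0],[0,0,0,4,0.3,0,0],[0,0,0,3,0.3,0,0],[0,0,0,0,0,0,0],[0,0,0,0,0,0,40],[0,0,0,0,0,0,40],[0,0,0,0,0,25,40],[0,0,0,0,0,25,60],[0,0,0,-40,20,0,80],[0.6,-7,0,-40,20,0,100],[0.6,-7,0,-40,20,0,100],[0.6,-7,0,-35,18,0,100],[0.6,-7,0,0,0,0,100],[0,0,0,0,0,0,100]]' 
cat > lean.py <<'E'
from cups import *
import sys
im,d,W=snap("wrist",sys.argv[1]);uv,P,d=points(sys.argv[1],W);F=frame(P)
for sg in(-1,1):
        k=(abs(F[:,1]-sg*.141)<.012)&(F[:,2]>.108)&(F[:,2]<.158)&(abs(F[:,0]-.03)<.022)&(d>.2)
        q=F[k]; A=np.c_[q[:,2]-.097,np.ones(len(q))]; 
        for _ in range(4):
            s=np.linalg.lstsq(A,q[:,0],rcond=None)[0]; r=abs(A@s-q[:,0]); w=r<.004; A=A[w];q=q[w]
        print(sg,len(q),"slope deg",np.degrees(np.arctan(s[0])),"x at hinge",s[1])
E
python3 lean.py w4
```

```text
time: 8.4
tool_pos: [0.5021, -0.0411, 0.2548]
ee_rot: [-0.114, 2.652, 0.028]
contact_force: [-0.6, 0.2, 0.5]
gripper_width: 0.0901
gripper_force: 0.0
-1 297 slope deg -1.1814621772661211 x at hinge 0.026858137351706026
1 269 slope deg -1.7071635147136752 x at hinge 0.023670499612070975
```

The bail is now within about 1.5° of upright. Next I'll go to the large cup along its axis.

```bash
python3 -m creep '[[0,0,0.5,22,-0.5,-36,100],[0,0,0,22,-0.5,-36,100],[0,0,0,21,-0.5,-35,100],[0,0,0,0,0,0,100],[0,0,0,11,1,-20.6,100],[0,0,0,11,1,-20.6,100],[0,0,0,11,1,-20.6,100],[0,0,0,0,0,0,100],[0,0,0,0,0,0,100]]'
python3 - <<'E'
from cups import *
print(delta(5.5,28,telemetry.sense()))
E
```

```text
time: 9.35
tool_pos: [0.6068, -0.041, 0.0907]
ee_rot: [-0.129, 2.646, 0.03]
contact_force: [0.1, 0.3, 1.0]
gripper_width: 0.0941
gripper_force: 0.0
[ 0.08806959  0.22003581 -0.03448479]
```

```bash
python3 -m creep '[[0,0,0,-7,1,-5,100],[0,0,0,0,0,0,100],[0,0,0,0,0,0,50],[0,0,0,0,0,0,50],[0,0,0,0,0,0,50],[0,0,0,0,0,0,50],[0,0,0,0,0,0,50]]' 15
```

```text
time: 10.05
tool_pos: [0.598, -0.0395, 0.0839]
ee_rot: [-0.128, 2.648, 0.031]
contact_force: [-0.6, -1.4, 1.6]
gripper_width: 0.061
gripper_force: 14.7
```

```bash
python3 -m creep '[[0,0,0,-6,-0.5,11,50],[0,0,0,-11,-1,21,50],[0,0,0,-11,-1,21,50],[-0.5,5.6,0,-27.6,-4.6,0,50],[-0.5,5.6,0,-27.6,-4.6,0,50],[-0.5,5.6,0,-27.6,-4.6,-4,50],[-0.5,5.6,0,-27.6,-4.6,-10,50],[-0.5,5.6,0,-27.6,-4.6,-10,50],[0,0,0,0,0,0,50],[0,0,0,0,0,0,50]]'
python3 - <<'E'
from cups import *
print(delta(5.5,0,telemetry.sense()))
im,d,W=snap("wrist","w5")
cv2.imwrite("pics/w5.png",im)
E
```

```text
time: 11.05
tool_pos: [0.4326, -0.0649, 0.1126]
ee_rot: [-0.15, 3.136, 0.004]
contact_force: [1.6, 0.2, -0.1]
gripper_width: 0.0614
gripper_force: 14.7
[-0.16366802  0.094155    0.02232033]
```

View pics/w5.png

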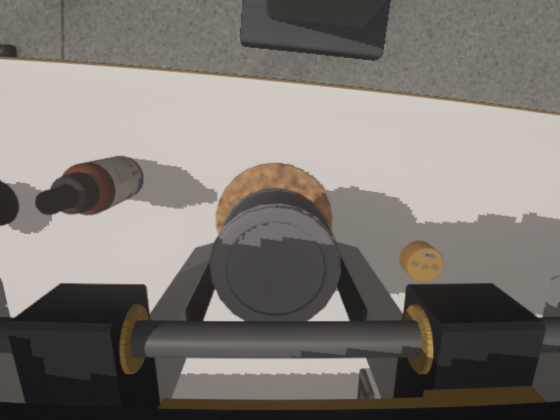

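The wrist view shows the large cup held upright with its foot at (275,265), above the cork mat centred at about (275,213). The bottle is at (90,185) and the puck at (421,261), both clear. From here I'll work from numbers only.

```bash
cat > foot.py <<'E'
from cups import *
import sys
def foot(tag,R_,zlo,zhi,W,ctr,rad=.045,show=True):
    "centre of the cup's top seen from depth: points in z band near ctr; min enclosing circle in world"
    uv,P,d=points(tag,W)
    k=(P[:,2]>zlo)&(P[:,2]<zhi)&(np.hypot(P[:,0]-ctr[0],P[:,1]-ctr[1])<rad)&(d>.05)
    Q=P[k]; m=np.zeros((420,560),np.uint8); m[uv[k,1],uv[k,0]]=255
    m=cv2.morphologyEx(m,cv2.MORPH_OPEN,np.ones((3,3)))
    c=max(cv2.findContours(m,0,1)[0],key=cv2.contourArea); e=cv2.fitEllipse(cv2.convexHull(c))
    z=np.percentile(Q[:,2],90); X=onplane([e[0]],W,z)[0]; print(tag,"z90",z,"z50",np.median(Q[:,2]),"ell",np.round(e[0],1),np.round(e[1],1),"centre",np.round(X,4)); return X,e
E
python3 - <<'E'
from foot import *
st=telemetry.sense();W=cam("wrist",st);t=st["tool_pos"]
uv,P,d=points("w5",W)
k=(np.hypot(P[:,0]-t[0],P[:,1]-t[1])<.03)&(d>.05); print(np.histogram(P[k,2],bins=np.arange(.09,.15,.004)))
X,e=foot("w5",.029,t[2]-.002,t[2]+.02,W,t); print("offset from TCP mm",(X-t)*1e3, "size mm", np.array(e[1])*(np.linalg.norm(W[3]-X))/W[0][0,0]*1e3)
E
```

```text
(array([   0,    0,    0,    0,    0,    0,    0, 5398, 4596,   64,    0,
          0,    0,    0]), array([0.09 , 0.094, 0.098, 0.102, 0.106, 0.11 , 0.114, 0.118, 0.122,
       0.126, 0.13 , 0.134, 0.138, 0.142, 0.146]))
w5 z90 0.12515934301931536 z50 0.12209814582110287 ell [276.8 263.4] [121.3 194. ] centre [ 0.421  -0.0656  0.1252]
offset from TCP mm [-11.77595718  -0.59073239  12.20304569] size mm [53.35884844 85.36702314]
```

```bash
cat >> foot.py <<'E'
def ext(tag,W,zlo,zhi,c,half=.008,r=.045):
    uv,P,d=points(tag,W)
    k=(P[:,2]>zlo)&(P[:,2]<zhi)&(abs((P-c)@ry)<half)&(abs((P-c)@rx)<r)&(d>.05)
    a=(P[k]-c)@rx*1e3; print("x ext",np.round(np.percentile(a,[0.5,2,98,99.5]),1),len(a))
    # circle: nearest-side rim points by column
    u=uv[k,0]
    return a
E
python3 - <<'E'
from foot import *
st=telemetry.sense();W=cam("wrist",st);t=st["tool_pos"]
ext("w5",W,t[2]+.004,t[2]+.02,t)
im=cv2.imread("pics/w5.png");d=np.load("pics/w5.npy")
print("mat proj",proj([[.4345,-.065,.005]],W))
c=275
for v in range(185,335,5): print(v,im[v,c].tolist(),np.round(withdepth([[c,v]],W,d)[0],4))
E
```

```text
x ext [-37.4 -36.8  14.9  16.1] 4243
mat proj [[275.08948496 220.30127669]]
185 [89, 122, 159] [ 0.4069 -0.0677  0.0042]
190 [86, 86, 90] [ 0.3962 -0.0687  0.0845]
195 [60, 62, 66] [ 0.396  -0.0687  0.0991]
200 [57, 59, 63] [ 0.3957 -0.0688  0.1125]
205 [103, 102, 106] [ 0.3964 -0.0687  0.1196]
210 [115, 114, 118] [ 0.3974 -0.0686  0.1244]
215 [114, 113, 118] [ 0.3999 -0.0684  0.1234]
220 [111, 109, 114] [ 0.402  -0.0682  0.1237]
225 [113, 112, 116] [ 0.4048 -0.0679  0.1216]
230 [113, 112, 116] [ 0.4074 -0.0676  0.1205]
235 [113, 111, 115] [ 0.4095 -0.0674  0.1208]
240 [77, 76, 79] [ 0.412  -0.0672  0.1204]
245 [70, 68, 71] [ 0.4138 -0.067   0.1219]
250 [69, 67, 71] [ 0.4162 -0.0668  0.1217]
255 [69, 68, 71] [ 0.4188 -0.0665  0.1209]
260 [68, 68, 70] [ 0.4208 -0.0664  0.1219]
265 [68, 68, 70] [ 0.4235 -0.0661  0.1211]
270 [68, 67, 69] [ 0.4257 -0.0659  0.1216]
275 [68, 67, 69] [ 0.4279 -0.0657  0.122 ]
280 [68, 67, 69] [ 0.4307 -0.0654  0.1212]
285 [69, 67, 70] [ 0.433  -0.0652  0.1216]
290 [68, 66, 70] [ 0.4354 -0.065   0.1218]
295 [69, 67, 70] [ 0.4383 -0.0647  0.1211]
300 [68, 67, 69] [ 0.4407 -0.0645  0.1214]
305 [68, 66, 70] [ 0.4428 -0.0643  0.1222]
310 [69, 67, 70] [ 0.4452 -0.064   0.1225]
315 [52, 51, 53] [ 0.4468 -0.0639  0.1242]
320 [66, 66, 68] [ 0.4484 -0.0637  0.1257]
325 [51, 51, 53] [ 0.4053 -0.0678  0.1989]
330 [64, 65, 67] [ 0.405  -0.0678  0.2013]
```

```bash
cat >> foot.py <<'E'
from scipy.optimize import least_squares
def circ(XY,r):
    f=lambda c:np.hypot(XY[:,0]-c[0],XY[:,1]-c[1])-r
    return least_squares(f,XY.mean(0),loss="soft_l1",f_scale=.001).x
E
python3 - <<'E'
from foot import *
st=telemetry.sense();W=cam("wrist",st);t=st["tool_pos"]
im=cv2.imread("pics/w5.png");h=cv2.cvtColor(im,cv2.COLOR_BGR2HSV); m=cv2.inRange(h,(5,60,30),(25,255,255)); m[:,:205]=0;m[:,345:]=0;m[250:]=0
m=cv2.morphologyEx(m,cv2.MORPH_OPEN,np.ones((3,3)))
c=max(cv2.findContours(m,0,1)[0],key=cv2.contourArea)[:,0].astype(float)
# outer arc: topmost pixel per column, limited
arc=np.array([(u,c[c[:,0]==u,1].min()) for u in np.unique(c[:,0]) if 222<u<328])
X=onplane(arc,W,.005); print("mat wrist",circ(X[:,:2],.046),proj([[.4345-.046,-.065,.005]],W))
# cup side: nearest straight side silhouette near edge at foot: first lit row per column
uv,P,d=points("w5",W); k=(P[:,2]>t[2]+.003)&(P[:,2]<t[2]+.016)&(abs(P[:,1]-t[1])<.027)&(d>.05)&(P[:,0]<t[0])
Q=P[k];U=uv[k]; near=np.array([Q[U[:,0]==u][np.argmin(Q[U[:,0]==u,0])] for u in np.unique(U[:,0])])
print("cup wrist",circ(near[:,:2],.030),"tcp",t)
E
```

```text
mat wrist [ 0.43644425 -0.06600104] [[280.93307274 161.30490776]]
cup wrist [ 0.42531198 -0.06602612] tcp [ 0.43279585 -0.0649647   0.1129563 ]
```

```bash
python3 -m creep '[[0,0,0,5,0,-15,50],[0,0,0,5.5,0,-20,50],[0,0,0,0,0,-20,50],[0,0,0,0,0,-14,50],[0,0,0,0,0,-3,50],[0,0,0,0,0,0,50]]'
python3 - <<'E'
from cups import *
np.set_printoptions(precision=4,suppress=True)
W=cam("wrist",{"tool_pos":[.5021,-.0411,.2548],"ee_rot":[-.114,2.652,.028]});uv,P,d=points("w4",W);F=frame(P)
h=(F-np.array([0,0,.056]))@np.array([-.469,0,.883]); inr=(abs(F[:,1])<.14)&(abs(F[:,0]+.01)<.045)
print("board",np.median(h[inr&(abs(h)<.015)]))
dy=np.array([0,.0])
for nm,u0 in(("M",101),("S",185),("L",270)):
    s=inr&(h>.02)&(h<.055)&(abs(uv[:,0]-u0)<48)&(abs(uv[:,1]-200)<60)
    ht=np.percentile(h[s],60); top=s&(h>ht-.01); m=np.zeros((420,560),np.uint8); m[uv[top,1],uv[top,0]]=255
    c=max(cv2.findContours(m,0,1)[0],key=cv2.contourArea); e=cv2.fitEllipse(cv2.convexHull(c))
    dr,p=rays([e[0]],W);A=O+np.array([0,0,.056])+n*(.043+0)
    X=p+dr[0]*(((A-p)@n)/(dr[0]@n)); print(nm,ht,np.round(e[0],1),np.round(e[1],1),X,frame(X))
E
```

```text
time: 11.7
tool_pos: [0.4427, -0.0649, 0.0408]
ee_rot: [-0.15, 3.138, 0.004]
contact_force: [0.0, 0.3, 0.3]
gripper_width: 0.0609
gripper_force: 14.7
board 0.0009458069544969432
M 0.041362263606571074 [100.6 198.7] [49.5 53. ] [ 0.6038 -0.21    0.0911] [[-0.0255 -0.0826  0.0911]]
S 0.042959509159353454 [184.7 198.1] [40.8 42.6] [ 0.5959 -0.1243  0.091 ] [[-0.0258  0.0035  0.091 ]]
L 0.04260021936147256 [272.  196.9] [58.9 59.1] [ 0.5874 -0.0375  0.0904] [[-0.0268  0.0907  0.0904]]
```

```bash
python3 -m creep '[[0,0,0,0,0,-1.5,50],[0,0,0,0,0,-1.5,50],[0,0,0,0,0,0,50]]'; python3 -m creep '[[0,0,0,0,0,-1,50],[0,0,0,0,0,0,50]]'
```

```text
time: 12.0
tool_pos: [0.4429, -0.0652, 0.0383]
ee_rot: [-0.15, 3.137, 0.003]
contact_force: [-0.1, 0.5, -0.4]
gripper_width: 0.0609
gripper_force: 14.7
time: 12.2
tool_pos: [0.4425, -0.065, 0.0369]
ee_rot: [-0.15, 3.138, 0.004]
contact_force: [0.6, 0.5, -0.1]
gripper_width: 0.0611
gripper_force: 14.7
```

```bash
python3 -m creep '[[0,0,0,0,0,-1,50],[0,0,0,0,0,0,50]]' | grep -E "pos|contact"; python3 -m creep '[[0,0,0,0,0,-1,50],[0,0,0,0,0,0,50]]'| grep -E "pos|contact"; python3 -m creep '[[0,0,0,0,0,-1,50],[0,0,0,0,0,0,50]]'| grep -E "pos|contact"
```

```text
tool_pos: [0.4429, -0.0651, 0.0361]
contact_force: [0.3, 1.6, 2.9]
tool_pos: [0.4432, -0.065, 0.0357]
contact_force: [-1.5, 2.0, 8.4]
tool_pos: [0.4434, -0.065, 0.0354]
contact_force: [-2.4, 2.3, 13.0]
```

```bash
python3 -m creep '[[0,0,0,0,0,1.5,50],[0,0,0,0,0,0,75],[0,0,0,0,0,0,100],[0,0,0,0,0,0,100],[0,0,0,0,0,0,100],[0,0,0,0,0,20,100],[0,0,0,0,0,40,100],[0,0,0,0,0,40,100],[0,0,0,0,0,0,100],[0,0,0,0,0,0,100]]'
cat > meas.py <<'E'
from foot import *
def cup(tag,zfoot,Rring,Rin,c,Rside,win=.04):
    "top ring centre: image blobs of points within 2.. of zfoot; uses outer hull ellipse + side near arc"
    im,d,W=snap("wrist",tag); uv,P,d=points(tag,W)
    k=(abs(P[:,2]-zfoot)<.009)&(np.hypot(P[:,0]-c[0],P[:,1]-c[1])<win)&(d>.05)
    m=np.zeros((420,560),np.uint8); m[uv[k,1],uv[k,0]]=255; m=cv2.morphologyEx(m,cv2.MORPH_OPEN,np.ones((3,3)))
    cc=max(cv2.findContours(m,0,1)[0],key=cv2.contourArea); hull=cv2.convexHull(cc)[:,0].astype(float)
    X=onplane(cc[:,0].astype(float),W,zfoot); e=cv2.fitEllipse(cv2.convexHull(cc))
    print(tag,"ell",np.round(e[0],1),np.round(e[1],1),"z50,90",np.percentile(P[k,2],[50,90]).round(4),"ell ctr",onplane([e[0]],W,zfoot)[0].round(4),"circle",circ(X[:,:2],Rring).round(4),"extent",((X.max(0)-X.min(0))*1e3).round(1))
E
python3 - <<'E'
from meas import *
cup("w6",.048,.029,.022,(.436,-.066),.03)
E
```

```text
time: 13.8
tool_pos: [0.4431, -0.0653, 0.136]
ee_rot: [-0.15, 3.136, 0.002]
contact_force: [1.1, -0.0, 0.0]
gripper_width: 0.0937
gripper_force: 0.0
w6 ell [275.  212.4] [79.6 81.3] z50,90 [0.0452 0.048 ] ell ctr [ 0.4334 -0.0665  0.048 ] circle [ 0.4343 -0.0664] extent [58.9 58.1  0. ]
```

```bash
python3 -m creep '[[0,0,0,0,0,20,75],[0.56,-5.6,0,22.6,-30,8,75],[0.56,-5.6,0,22.6,-30,8,75],[0.56,-5.6,0,22.6,-30,8,75],[0.56,-5.6,0,22.6,-30,0,75],[0.56,-5.6,0,22.6,-30,0,75],[0,0,0,0,0,0,75],[0,0,0,0,0,0,75],[0,0,0,0,0,0,75]]'
cat > rk.py <<'E'
from meas import *
def rackcup(tag,X0):
    im,d,W=snap("wrist",tag);uv,P,d=points(tag,W); A=np.array(X0); h=(P-A)@n
    q=P-A; r=np.sqrt(np.maximum((q**2).sum(1)-h**2,0)); k=(abs(h)<.009)&(r<.04)&(d>.05)
    m=np.zeros((420,560),np.uint8); m[uv[k,1],uv[k,0]]=255; m=cv2.morphologyEx(m,cv2.MORPH_OPEN,np.ones((3,3)))
    c=max(cv2.findContours(m,0,1)[0],key=cv2.contourArea); e=cv2.fitEllipse(cv2.convexHull(c)); dr,p=rays([e[0]],W)
    A=A+n*np.percentile(h[k],85); X=p+dr[0]*(((A-p)@n)/(dr[0]@n)); D=np.linalg.norm(X-p)
    st=telemetry.sense();T=X-.010*n
    print(np.round(e[0],1),np.round(np.array(e[1])*D/W[0][0,0]*1e3,1),"h",np.percentile(h[k],[50,85]),"foot",X.round(4),"tcp target",T.round(4),"to go mm",((T-st["tool_pos"])*1e3).round(1),"n",n.round(3),"turn",delta(5.5,28,st).round(2))
E
python3 - <<'E'
from rk import *
rackcup("w7",[.603,-.2105,.0908])
E
```

```text
time: 14.75
tool_pos: [0.5545, -0.2136, 0.1776]
ee_rot: [-0.128, 2.651, 0.041]
contact_force: [0.5, 0.0, -0.2]
gripper_width: 0.0702
gripper_force: 0.0
[268.5 225.2] [48.6 49.6] h [-0.00215453  0.0001484 ] foot [ 0.6035 -0.2136  0.0911] tcp target [ 0.6081 -0.2132  0.0822] to go mm [ 53.3   0.3 -95.9] n [-0.467 -0.041  0.883] turn [-0.32 -0.02 -0.16]
```

```bash
python3 -m creep '[[-0.3,0,0,2,-4,0,75],[0,0,0,10.2,0.9,-19.2,75],[0,0,0,10.2,0.9,-19.2,75],[0,0,0,10.2,0.9,-19.2,75],[0,0,0,10.2,0.9,-19.2,75],[0,0,0,10.2,0.9,-19.2,75],[0,0,0,0,0,0,75],[0,0,0,0,0,0,75]]'
```

```text
time: 15.6
tool_pos: [0.6085, -0.2138, 0.0832]
ee_rot: [-0.131, 2.649, 0.031]
contact_force: [-0.3, -0.3, 0.1]
gripper_width: 0.0704
gripper_force: 0.0
```

```bash
python3 -m creep '[[0,0,0,0,0,-0.5,45],[0,0,0,0,0,0,45],[0,0,0,0,0,0,40],[0,0,0,0,0,0,40],[0,0,0,0,0,0,40],[0,0,0,-5,-0.5,10,40],[0,0,0,-10,-0.8,19,40],[0,0,0,-10,-0.8,19,40],[0,0,0,-10,-0.8,19,40],[0,0,0,-5,0,10,40],[0,0,0,0,0,0,40]]'
```

```text
time: 16.7
tool_pos: [0.5688, -0.2183, 0.1619]
ee_rot: [-0.129, 2.646, 0.027]
contact_force: [0.4, 0.3, -0.6]
gripper_width: 0.0527
gripper_force: 15.0
```

```bash
python3 -m creep '[[-0.56,5.6,0,-27,30.4,0,40],[-0.56,5.6,0,-27,30.4,0,40],[-0.56,5.6,0,-27,30.4,-5,40],[-0.56,5.6,0,-27,30.4,-15,40],[-0.56,5.6,0,-27,30.4,-15,40],[0,0,0,0,0,0,40],[0,0,0,0,0,0,40],[0,0,0,0,0,0,40]]'
python3 - <<'E'
from meas import *
st=telemetry.sense();print(delta(5.5,0,st).round(2),st["tool_pos"].round(4))
t=st["tool_pos"]; cup("w8",t[2]+.0115,.0245,.0175,(t[0],t[1]),.0255,win=.0275)
im=cv2.imread("pics/w8.png");d=np.load("pics/w8.npy");W=cam("wrist",st)
for v in range(190,330,4): print(v,im[v,275].tolist(),np.round(withdepth([[275,v]],W,d)[0],4))
E
```

```text
time: 17.5
tool_pos: [0.4342, -0.0661, 0.1249]
ee_rot: [-0.154, 3.137, -0.004]
contact_force: [-0.3, 0.4, 0.2]
gripper_width: 0.0525
gripper_force: 15.0
[ 0.15  0.06 -0.1 ] [ 0.4342 -0.0661  0.1249]
w8 ell [275.8 278.7] [102.3 107.7] z50,90 [0.1313 0.134 ] ell ctr [ 0.4301 -0.0664  0.1364] circle [ 0.4306 -0.0663] extent [45.5 47.5  0. ]
190 [102, 101, 106] [ 0.4071 -0.0694  0.044 ]
194 [117, 116, 120] [ 0.4092 -0.0692  0.0474]
198 [115, 114, 118] [ 0.4121 -0.0689  0.0465]
202 [115, 115, 120] [ 0.4152 -0.0686  0.0451]
206 [114, 113, 118] [ 0.4181 -0.0683  0.0446]
210 [82, 81, 85] [ 0.409  -0.069   0.0945]
214 [59, 60, 63] [ 0.4094 -0.0689  0.1016]
218 [58, 58, 61] [ 0.4093 -0.0689  0.1103]
222 [57, 58, 61] [ 0.4092 -0.0688  0.1179]
226 [56, 56, 60] [ 0.4092 -0.0688  0.1248]
230 [92, 91, 96] [ 0.4095 -0.0687  0.1301]
234 [85, 84, 88] [ 0.4105 -0.0686  0.1327]
238 [102, 101, 105] [ 0.412  -0.0685  0.1339]
242 [71, 69, 73] [ 0.4142 -0.0683  0.1329]
246 [70, 68, 72] [ 0.4158 -0.0681  0.1336]
250 [70, 69, 72] [ 0.4185 -0.0679  0.1314]
254 [69, 68, 71] [ 0.4206 -0.0677  0.1308]
258 [69, 69, 71] [ 0.4221 -0.0675  0.1317]
262 [69, 68, 71] [ 0.4245 -0.0673  0.1306]
266 [69, 68, 70] [ 0.4262 -0.0671  0.1312]
270 [69, 68, 71] [ 0.4289 -0.0668  0.1295]
274 [68, 68, 70] [ 0.4304 -0.0667  0.1306]
278 [69, 68, 71] [ 0.4326 -0.0665  0.13  ]
282 [69, 67, 70] [ 0.4349 -0.0663  0.1296]
286 [69, 67, 70] [ 0.4361 -0.0661  0.1312]
290 [69, 67, 70] [ 0.4387 -0.0659  0.1301]
294 [69, 67, 71] [ 0.4408 -0.0657  0.13  ]
298 [70, 68, 71] [ 0.4427 -0.0655  0.1304]
302 [69, 67, 71] [ 0.4447 -0.0653  0.1304]
306 [69, 68, 71] [ 0.4473 -0.0651  0.1296]
310 [69, 68, 70] [ 0.449  -0.0649  0.1303]
314 [69, 68, 71] [ 0.4511 -0.0647  0.1303]
318 [52, 51, 54] [ 0.4519 -0.0646  0.1325]
322 [42, 42, 44] [ 0.4066 -0.0686  0.2101]
326 [55, 56, 58] [ 0.4068 -0.0686  0.2113]
```

```bash
cat > near.py <<'E'
from meas import *
def near(tag,W,z0,z1,c,r,hw=None):
    uv,P,d=points(tag,W); hw=hw or r*.8
    k=(P[:,2]>z0)&(P[:,2]<z1)&(abs(P[:,1]-c[1])<hw)&(abs(P[:,0]-c[0])<r+.01)&(d>.05)&(P[:,0]<c[0])
    Q=P[k];U=uv[k]; N=np.array([Q[U[:,0]==u][np.argsort(Q[U[:,0]==u,0])[:3]].mean(0) for u in np.unique(U[:,0])])
    x=circ(N[:,:2],r); res=np.hypot(*(N[:,:2]-x).T)-r; print(tag,"near fit",x.round(4),len(N),"rms mm",res.std()*1e3); return x
E
python3 - <<'E'
from near import *
W6=cam("wrist",{"tool_pos":[.4431,-.0653,.136],"ee_rot":[-.15,3.136,.002]})
st=telemetry.sense();W8=cam("wrist",st)
near("w6",W6,.030,.044,(.435,-.066),.030)
near("w8",W8,.105,.125,(.4345,-.066),.0255)
near("w8",W8,.020,.040,(.435,-.066),.030)
# image: ring inner edges (dark to bright) along centre columns in w6
im=cv2.cvtColor(cv2.imread("pics/w6.png"),6);d=np.load("pics/w6.npy")
for u in(272,276,280):
    g=im[160:262,u].astype(int); e=np.where(abs(np.diff(g))>12)[0]+160; print(u,[(int(v),onplane([[u,v]],W6,.048)[0][0].round(4)) for v in e])
g=im[212,220:330].astype(int);e=np.where(abs(np.diff(g))>12)[0]+220;print([(int(u),onplane([[u,212]],W6,.048)[0][1].round(4)) for u in e])
E
```

```text
w6 near fit [ 0.4366 -0.066 ] 66 rms mm 2.2723436933962597
w8 near fit [ 0.4347 -0.0665] 85 rms mm 0.16594530390292156
w8 near fit [ 0.436  -0.0666] 66 rms mm 0.12708112919093278
272 [(165, np.float64(0.4)), (167, np.float64(0.4014)), (173, np.float64(0.4055)), (226, np.float64(0.4438)), (250, np.float64(0.4621)), (251, np.float64(0.4629)), (252, np.float64(0.4637)), (253, np.float64(0.4645))]
276 [(165, np.float64(0.3997)), (172, np.float64(0.4046)), (227, np.float64(0.4443)), (250, np.float64(0.4619)), (251, np.float64(0.4626)), (252, np.float64(0.4634)), (253, np.float64(0.4642))]
280 [(165, np.float64(0.3995)), (172, np.float64(0.4043)), (227, np.float64(0.444)), (250, np.float64(0.4616)), (251, np.float64(0.4624)), (252, np.float64(0.4631)), (253, np.float64(0.4639))]
[(222, np.float64(-0.1044)), (223, np.float64(-0.1037)), (244, np.float64(-0.0887)), (246, np.float64(-0.0873)), (314, np.float64(-0.0388)), (327, np.float64(-0.0295)), (328, np.float64(-0.0288))]
```

```bash
python3 -m creep '[[0,0,0,0.8,0,-15,40],[0,0,0,0,0,-15,40],[0,0,0,0,0,-8,40],[0,0,0,0,0,-2,40],[0,0,0,0,0,0,40],[0,0,0,0,0,0,40]]'|grep -E "pos|contact"; python3 -m creep '[[0,0,0,0,0,-1,40],[0,0,0,0,0,-1,40],[0,0,0,0,0,0,40]]'| grep -E "pos|contact"; python3 -m creep '[[0,0,0,0,0,-1,40],[0,0,0,0,0,0,40]]'| grep -E "pos|contact"
```

```text
tool_pos: [0.4349, -0.0659, 0.0854]
contact_force: [-0.7, -0.8, -1.2]
tool_pos: [0.4343, -0.0654, 0.0828]
contact_force: [-0.8, -0.2, -0.4]
tool_pos: [0.4344, -0.0654, 0.082]
contact_force: [-0.8, 0.0, 1.3]
```

```bash
python3 -m creep '[[0,0,0,0.5,-0.5,-1,40],[0,0,0,0,0,0,40]]'|grep -E "pos|contact"; python3 -m creep '[[0,0,0,0,0,-1,40],[0,0,0,0,0,0,40]]'| grep -E "pos|contact"
```

```text
tool_pos: [0.4346, -0.0655, 0.0819]
contact_force: [-4.7, 2.0, 11.8]
tool_pos: [0.4347, -0.0655, 0.0817]
contact_force: [-7.3, 2.9, 17.8]
```

```bash
python3 -m creep '[[0,0,0,0,0,1.7,40],[0,0,0,0,0,0,48],[0,0,0,0,0,0,70],[0,0,0,0,0,0,90],[0,0,0,0,0,0,90],[0,0,0,0,0,20,90],[0,0,0,0,0,35,90],[0,0,0,0,0,35,90],[0,0,0,0,0,0,90],[0,0,0,0,0,0,90],[0,0,0,0,0,0,90]]'
python3 - <<'E'
from near import *
im,d,W=snap("wrist","w9"); uv,P,d=points("w9",W)
k=(np.hypot(P[:,0]-.435,P[:,1]+.066)<.02)&(d>.05);print("top z",np.percentile(P[k,2],[5,50,95]).round(4))
near("w9",W,.070,.085,(.435,-.066),.0255)
near("w9",W,.020,.040,(.435,-.066),.030)
E
```

```text
time: 20.15
tool_pos: [0.4335, -0.0655, 0.1699]
ee_rot: [0.154, -3.134, 0.002]
contact_force: [0.0, 0.4, -0.3]
gripper_width: 0.0841
gripper_force: 0.0
top z [0.0868 0.0883 0.2694]
w9 near fit [ 0.4355 -0.0662] 57 rms mm 0.13407988713029503
w9 near fit [ 0.4359 -0.0663] 57 rms mm 0.11974734342346831
```

```bash
python3 -m creep '[[0,0,0,0,0,10,75],[0.56,-5.6,0,23,-12.8,0,70],[0.56,-5.6,0,23,-12.8,0,70],[0.56,-5.6,0,23,-12.8,0,70],[0.56,-5.6,0,23,-12.8,0,70],[0.56,-5.6,0,23,-12.8,0,70],[0,0,0,0,0,0,70],[0,0,0,0,0,0,70],[0,0,0,0,0,0,70]]'
python3 - <<'E'
from rk import *
rackcup("w10",[.595,-.127,.0907])
E
```

```text
time: 21.1
tool_pos: [0.5494, -0.1293, 0.1815]
ee_rot: [-0.131, 2.65, 0.031]
contact_force: [-0.5, 0.3, 0.2]
gripper_width: 0.0658
gripper_force: 0.0
[273.6 218.6] [40.2 40.4] h [-0.00107656  0.00048334] foot [ 0.595  -0.1264  0.0913] tcp target [ 0.5996 -0.126   0.0824] to go mm [ 50.    3.2 -99.3] n [-0.467 -0.041  0.883] turn [ 0.06  0.06 -0.15]
```

```bash
python3 -m creep '[[0,0,0,-1.5,-1.3,-2,70],[0,0,0,10.3,0.9,-19.4,70],[0,0,0,10.3,0.9,-19.4,70],[0,0,0,10.3,0.9,-19.4,70],[0,0,0,10.3,0.9,-19.4,70],[0,0,0,10.3,0.9,-19.4,70],[0,0,0,0,0,0,70],[0,0,0,0,0,0,70]]'
```

```text
time: 21.95
tool_pos: [0.5995, -0.1262, 0.0823]
ee_rot: [-0.131, 2.649, 0.032]
contact_force: [-0.7, 0.7, -0.5]
gripper_width: 0.0655
gripper_force: 0.0
```

```bash
python3 -m creep '[[0,0,0,0,0,0,40],[0,0,0,0,0,0,32],[0,0,0,0,0,0,32],[0,0,0,0,0,0,32],[0,0,0,0,0,0,32],[0,0,0,-5,-0.5,10,32],[0,0,0,-10,-0.8,19,32],[0,0,0,-10,-0.8,19,32],[0,0,0,-10,-0.8,19,32],[0,0,0,-10,-0.8,19,32],[-0.56,5.6,0,-24,12.8,4,32],[-0.56,5.6,0,-24,12.8,0,32],[-0.56,5.6,0,-24,12.8,0,32],[-0.56,5.6,0,-24,12.8,0,32],[-0.56,5.6,0,-24,12.8,0,32],[0,0,0,0,0,0,32],[0,0,0,0,0,0,32],[0,0,0,0,0,0,32]]'
cat > pair.py <<'E'
from near import *
import sys
im,d,W=snap("wrist",sys.argv[1]); st=telemetry.sense();t=st["tool_pos"]; print(t.round(4),delta(5.5,0,st).round(2))
uv,P,d=points(sys.argv[1],W);k=(np.hypot(P[:,0]-t[0],P[:,1]-t[1])<.014)&(d>.05)&(P[:,2]<t[2]+.03);print("top z rel tcp",(np.percentile(P[k,2],[5,50,95])-t[2]).round(4))
s=near(sys.argv[1],W,t[2]-.02,t[2]-.001,t,.021)
m=near(sys.argv[1],W,.060,.083,(.4355,-.066),.0255); print("shift mm",(m-s)*1e3)
E
python3 pair.py w11
```

```text
time: 23.75
tool_pos: [0.435, -0.0669, 0.1725]
ee_rot: [-0.153, 3.137, -0.004]
contact_force: [-0.4, 0.4, -1.2]
gripper_width: 0.0434
gripper_force: 15.0
[ 0.4349 -0.067   0.1724] [ 0.13  0.05 -0.07]
top z rel tcp [-0.0848  0.0061  0.009 ]
w11 near fit [ 0.3974 -0.0684] 70 rms mm 4.0886692786259395
w11 near fit [ 0.4354 -0.0662] 56 rms mm 0.13223176204469578
shift mm [38.04305572  2.20197891]
```

```bash
python3 - <<'E'
from near import *
st=telemetry.sense();W=cam("wrist",st);t=st["tool_pos"];uv,P,d=points("w11",W)
for hw in(.014,.010):
    k=(abs(P[:,1]-t[1])<hw)&(P[:,2]>t[2]-.02)&(P[:,2]<t[2]+.002)&(P[:,0]>t[0]-.028)&(P[:,0]<t[0]-.005)&(d>.05)
    x=circ(P[k][:,:2],.021);print(x.round(4),k.sum(),(np.hypot(*(P[k][:,:2]-x).T)-.021).std()*1e3)
im=cv2.cvtColor(cv2.imread("pics/w11.png"),6)
for u in(270,275,280):
    v=np.arange(215,330); X=withdepth(np.c_[np.full(len(v),u),v],W,np.load("pics/w11.npy")); 
    print(u,[(int(a),int(im[a,u]),X[i,0].round(4),X[i,2].round(3)) for i,a in enumerate(v) if a%6==0])
E
```

```text
[ 0.3963 -0.0683] 719 2.7602980958064878
[ 0.3954 -0.0677] 524 1.405261636129574
270 [(216, 114, np.float64(0.4271), np.float64(0.089)), (222, 67, np.float64(0.4159), np.float64(0.145)), (228, 63, np.float64(0.4157), np.float64(0.157)), (234, 61, np.float64(0.4157), np.float64(0.167)), (240, 60, np.float64(0.4156), np.float64(0.176)), (246, 81, np.float64(0.417), np.float64(0.18)), (252, 71, np.float64(0.4191), np.float64(0.182)), (258, 70, np.float64(0.4226), np.float64(0.18)), (264, 70, np.float64(0.4257), np.float64(0.18)), (270, 70, np.float64(0.4293), np.float64(0.178)), (276, 69, np.float64(0.4323), np.float64(0.178)), (282, 69, np.float64(0.4351), np.float64(0.178)), (288, 68, np.float64(0.4381), np.float64(0.179)), (294, 68, np.float64(0.4408), np.float64(0.179)), (300, 68, np.float64(0.444), np.float64(0.179)), (306, 69, np.float64(0.4475), np.float64(0.178)), (312, 68, np.float64(0.4496), np.float64(0.18)), (318, 68, np.float64(0.4524), np.float64(0.181)), (324, 48, np.float64(0.4075), np.float64(0.258))]
275 [(216, 105, np.float64(0.427), np.float64(0.088)), (222, 61, np.f
[... 1136 characters left out ...]
)), (246, 92, np.float64(0.4167), np.float64(0.18)), (252, 70, np.float64(0.4189), np.float64(0.182)), (258, 70, np.float64(0.4218), np.float64(0.181)), (264, 70, np.float64(0.4257), np.float64(0.179)), (270, 69, np.float64(0.4284), np.float64(0.179)), (276, 70, np.float64(0.4314), np.float64(0.179)), (282, 70, np.float64(0.4347), np.float64(0.178)), (288, 69, np.float64(0.438), np.float64(0.178)), (294, 69, np.float64(0.4412), np.float64(0.178)), (300, 69, np.float64(0.4442), np.float64(0.178)), (306, 69, np.float64(0.447), np.float64(0.178)), (312, 66, np.float64(0.4482), np.float64(0.182)), (318, 68, np.float64(0.4515), np.float64(0.181)), (324, 48, np.float64(0.4071), np.float64(0.259))]
```

```bash
sed -i 's/XY.mean(0),loss/XY.mean(0)+[r,0],loss/' foot.py; python3 - <<'E'
from near import *
st=telemetry.sense();W=cam("wrist",st);t=st["tool_pos"]
s=near("w11",W,t[2]-.02,t[2]-.001,t,.021,.014)
m=near("w11",W,.060,.083,(.4355,-.066),.0255); print("shift mm",(m-s)*1e3)
E
```

```text
w11 near fit [ 0.436  -0.0669] 59 rms mm 0.1810490020445659
w11 near fit [ 0.4353 -0.0663] 56 rms mm 0.13225724137793665
shift mm [-0.66003689  0.66304766]
```

```bash
python3 -m creep '[[0,0,0,-0.6,0.5,-12,32],[0,0,0,0,0,-15,32],[0,0,0,0,0,-12,32],[0,0,0,0,0,-5,32],[0,0,0,0,0,0,32],[0,0,0,0,0,0,32]]'|grep -E "pos|contact"; python3 -m creep '[[0,0,0,0,0,-1,32],[0,0,0,0,0,-1,32],[0,0,0,0,0,0,32]]'| grep -E "pos|contact"
```

```text
tool_pos: [0.4343, -0.066, 0.1285]
contact_force: [-0.2, 0.5, 0.1]
tool_pos: [0.4343, -0.0659, 0.1267]
contact_force: [-0.1, 0.7, -1.1]
```

```bash
python3 -m creep '[[0,0,0,0,0,-1,32],[0,0,0,0,0,0,32]]'| grep -E "pos|contact"; python3 pair.py w12 | tail -2
```

```text
tool_pos: [0.4341, -0.0659, 0.1254]
contact_force: [-0.5, 0.6, -0.7]
w12 near fit [ 0.4354 -0.0661] 68 rms mm 0.1556137949592189
shift mm [ 0.29048058 -0.28728102]
```

Aligned to within 0.3 mm, so I'll set it down.

```bash
python3 -m creep '[[0,0,0,0.2,-0.2,-1,32],[0,0,0,0,0,0,32]]'| grep -E "pos|contact";  python3 -m creep '[[0,0,0,0,0,-1,32],[0,0,0,0,0,0,32]]'| grep -E "pos|contact"
```

```text
tool_pos: [0.4345, -0.0661, 0.1248]
contact_force: [-0.8, 0.7, 1.4]
tool_pos: [0.4349, -0.0662, 0.1247]
contact_force: [-3.3, 1.1, 7.6]
```

```bash
python3 -m creep '[[0,0,0,0,0,0.7,32],[0,0,0,0,0,0,40],[0,0,0,0,0,0,60],[0,0,0,0,0,0,80],[0,0,0,0,0,0,80],[0,0,0,0,0,20,80],[0,0,0,0,0,35,80],[0,0,0,0,0,35,80],[0,0,0,0,0,0,80],[0,0,0,0,0,0,80],[0,0,0,0,0,0,80]]'|grep -E "time|pos|contact"
python3 - <<'E'
from near import *
im,d,W=snap("wrist","w13")
near("w13",W,.110,.128,(.435,-.066),.021,.014);near("w13",W,.065,.083,(.435,-.066),.0255);near("w13",W,.020,.040,(.435,-.066),.030)
uv,P,d=points("w13",W);k=(np.hypot(P[:,0]-.435,P[:,1]+.066)<.012)&(d>.05)&(P[:,2]<.2);print("top",np.median(P[k,2]))
E
python3 -m creep '[[0,0,0,-20,45,20,80],[0,0,0,-20,45,0,80],[0,0,0,-20,45,0,80],[0,0,0,-20,45,0,80],[0,0,0,0,45,0,80],[0,0,0,0,45,0,80],[0,0,0,0,45,0,80],[0,0,0,0,0,0,80]]'|grep -E "time|pos"
python3 - <<'E'
from near import *
for n_ in("top","scene"):
    im,d,C=snap(n_,n_+"9"); o=cv2.imread(f"pics/{n_}0.png")
    d0=np.load(f"pics/{n_}0.npy")
    # bystanders: image change around their original pixels, and crossbar
    for nm,(u,v) in (dict(bottle=(315,279),puck=(219,264),loupe=(356,266)) if n_=="top" else dict(bottle=(361,257),puck=(250,300),loupe=(391,232))).items():
        a=im[v-14:v+14,u-14:u+14].astype(int);b=o[v-14:v+14,u-14:u+14].astype(int); print(n_,nm,"changed frac",(abs(a-b).max(2)>40).mean().round(3))
    uv,P,dd=points(n_+"9",C);F=frame(P);k=(F[:,2]>.145)&(F[:,2]<.18)&(abs(F[:,1])<.15)&(abs(F[:,0]-.03)<.04); print("crossbar rack x,z",np.median(F[k],0).round(4),k.sum())
    k=(np.hypot(P[:,0]-.435,P[:,1]+.066)<.012); print("tower top z",np.median(P[k,2]))
E
```

```text
time: 26.45
tool_pos: [0.4333, -0.0657, 0.2127]
contact_force: [0.9, 0.9, -0.1]
w13 near fit [ 0.4354 -0.0661] 39 rms mm 0.15799809086851296
w13 near fit [ 0.4355 -0.0662] 49 rms mm 0.11838113454448053
w13 near fit [ 0.4359 -0.0663] 50 rms mm 0.11110321147802868
top 0.13082272486887472
time: 27.3
tool_pos: [0.3538, 0.2501, 0.2315]
top bottle changed frac 0.0
top puck changed frac 0.134
top loupe changed frac 0.0
crossbar rack x,z [0.0268 0.0132 0.1642] 359
tower top z 0.13225349645486495
scene bottle changed frac 0.776
scene puck changed frac 0.909
scene loupe changed frac 0.335
crossbar rack x,z [0.0246 0.0071 0.1637] 424
tower top z nan
  return _methods._mean(a, axis=axis, dtype=dtype,
  ret = ret.dtype.type(ret / rcount)
```

```bash
python3 - <<'E'
from h import *
for f in("top0","top9"):
    m=cv2.inRange(cv2.cvtColor(cv2.imread(f"pics/{f}.png"),40),(8,110,40),(28,255,255))[245:285,200:240]; M=cv2.moments(m,True);print(f,M['m10']/M['m00'],M['m01']/M['m00'],M['m00'])
E
```

```text
top0 20.04705882352941 18.176470588235293 85.0
top9 20.258426966292134 18.123595505617978 89.0
```

The puck hasn't moved; the change there was only a shadow. Handing in.

```bash
python3 -c "
from cell import order; print(order.hand_in())"
```

```text
the job is handed in; nothing more can be done
None
```

I handed the job in at about 27 s: the bail stands within about 2° of upright, the three cups are stacked mouth-down on the mat, centred on each other to within 0.5 mm, and the bottle, puck and loupe have not moved.

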